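# File the tasting notebook between the ledgers

## Robot

A 6-joint arm with a two-finger parallel gripper is mounted at the origin on a cart in front of the work surface, level with it; the furniture and walls round the work are solid. World frame = base frame: x ahead of the robot, y to its left, z up, the work surface at z = 0. Lengths are in m, angles in rad, forces in N, time in s.
With the tool pointing down it reaches from about 0.25 to 0.775 m from the base axis. Payload 4 kg.
Tool frame: the origin (TCP) lies at the centre of the arm's flange, where the gripper is bolted on; the fingertips stand 199 mm ahead of it and the grasp point (between the pads) lies 180 mm ahead of it (robot.tcp_to_tips is the z of the fingertips in the tool frame, in m); z points along the fingers, y is the line along which they close (so a half turn about z gives the same grasp; the last joint's range is limited). The gripper opens to 94 mm and grips with 3 to 60 N. Pads are 16 mm wide; open, the fingers measure 119 mm over their backs; the gripper's body (75 mm by 177 mm) begins 78 mm behind the grasp point.
Start: joints at [1.084, 0.087, 1.371, -0, 1.684, -0.103], TCP at [0.206, 0.51, 0.405] pointing down, gripper open.
Joint ranges: [-3.1, 3.1], [-0.76, 2.03], [0.27, 2.55], [-1.08, 4.22], [0.17, 2.65], [-2.57, 2.57]. Speed limits (rad/s): [2.79, 2.79, 3.14, 3.14, 3.14, 3.14].

## Interface

Orientations are given as [roll, pitch, yaw] about the fixed x, y, z axes, in that order (R = Rz(yaw) Ry(pitch) Rx(roll)).
In Python, from bench import robot gives the robot as it stands.
- The arm moves only by the tool play_rows, never from a script. Its arguments are lists of equal length, an entry for each row: "translation": the shift along the tool's x, y, z scaled (see below), a list of three; "twist": the turn, a rotation vector about the tool's x, y, z scaled (see below), a list of three; "gripper": the opening, from -1 (shut) to 1 (fully open). A call has 1 to 8 rows; each row shifts and turns the commanded pose from where the row before left it, along the tool's axes as they then stand; what a row does not reach is not made up. The controller multiplies each number of a shift by 0.04 m and each number of a turn by 0.1 rad. A row lasts 1/10 s, in which the tool goes at most 50 mm and 8.59 degrees, less where a joint would pass 70% of its speed; a pose out of reach is approached as far as the arm can. A call with a number of a shift or a turn outside -1 to 1 is refused whole. A call with a gripper value outside its range is refused whole. The fingers move at their own pace and stop on an object; the grip force is fixed at half the most. Time passes only in rows, so rows that do not move let the fingers close. It gives the time, the measured TCP pose, the force, the opening and the grip force at its end, in the units of the state.
- robot.get_obs(): the state, without advancing time (a new reading comes with each control period).
- robot.snapshot(name): name is "scene" or "side" or "wrist"; returns the picture (384x512x3 uint8, red, green, blue); there is no depth.
- robot.camera_model(name): a dict with "camera_matrix" (3x3 intrinsics, pixels), "rvec" (rotation vector, rad) and "tvec" (3), from world to camera coordinates, as OpenCV has them. Camera axes: x right, y down, z forward; pixel columns grow to the right and rows downward; lengths in m; the calibration is good to about 2 mm. A picture is of the moment at which its call begins: read the wrist's pose just before it. camera_model takes no time and is no camera call; for the wrist camera it gives the pose at the moment of the call.
- robot.close_job(): hands the job in; it is judged then, once.
Trained networks look in the newest picture that a camera, given by its name, has taken for a name from the list of things; names that differ only in an ending like _2 or _b are one class to them, and where a whole thing is asked for, a point or a joint stands for the part that bears it (a point fixed in the world has none). Each returns a list of dicts, best first, with "score" (0 to 1); they miss things now and then, are a little off and sometimes report something else, mostly with a low value. They report only what shows in the picture. A call takes as long as a camera call. They do not tell look-alikes from the thing itself.
- robot.recognise(name, camera): "centre" ([x, y, z] in m, in world coordinates, good to about 4 mm: the middle of the surface that is visible of it).
- robot.spot_point(name, camera): "centre" ([x, y, z] in m, in world coordinates, good to about 4 mm: a listed point, or the origin of a listed thing).
The state is a dict: "time": time; "joint_positions": joint angles; "qvel": joint speeds; "joint_torque": joint torques, N m; "tool_pos": TCP position; "ee_rot": TCP orientation; "wrist_force": force on the tool from outside, world axes, zero at the start; "wrist_torque": the same for the moment, N m; "width": finger opening in m; "finger_force": force on a finger pad.
Only numpy, scipy, OpenCV 4.12 (cv2) and the standard library are available. Lean on these libraries where they do the work, as an engineer would, in place of code of your own. Each camera call takes 0.05 s, during which the arm holds its last target. There are 200 camera calls.

## Task

Take the brown tasting notebook out of its dark wooden stand and, keeping it upright, slide it between the two ledgers in the rack, so that it spreads them apart, until it is fully home against the back rail and standing on the rack's base. Then push the grey sliding bookend in so that the row stands closed with no gaps. Do not knock over the ledgers, and do not knock over or shove the glass or the bell.

Things in the scene. Friction and masses are not known exactly. Their poses are not given: they have to be found in the camera images.
- notebook_mid (a point): centre of the loose brown notebook (150 tall x 105 deep x 14 thick, 0.14 kg) standing on its short edge. x axis up the 150 mm length, y along the depth (-y is the spine), z across the thickness. Starts upright in the stand's slot, underside 8 mm and centre 83 mm above the table. Grip it across the thickness within the top 50 mm, which stays above the ledgers in the rack
- stand: fixed dark wooden stand, 95 x 60 mm; origin at the centre of its underside, on the table, z up. A 16.6 mm wide slot runs along its x axis between two walls that reach 38 mm above the table; slot floor at 8 mm. The notebook starts centred in it, spine to -x, and comes out straight up
- rack: fixed light wooden rack; origin under it on the table; x from open front to back, y along the row, z up. Base 8 thick, x -67..68, y -92..122. Back rail: front face x = 55, top z = 63. Fixed end on -y: inner face y = -56, top z = 93. Books stand on the base; front and top open. Notebook fully home: centre at x = 2.5, z = 83 (mm)
- green_ledger_mid (a point): centre of the loose green ledger (108 deep x 28 thick x 90 tall, 0.2 kg) next to the fixed end. It stands on the base (top 98 above the table), its full-height round spine (radius 14) to the rack's front, so the two spines make a funnel; axes as the rack's. 14 to 18 mm free between it and the fixed end at the start
- blue_ledger_mid (a point): centre of the loose blue ledger, same size and stance as the green, beside it on the +y side, at least 15 mm clear of the bookend. 4 to 9 mm free between the ledgers at the start, less than the notebook's 14; both slide on the base when pushed: sideways, and back by up to 6 mm to the rail. Spreading them drags on the notebook by some 5 to 10 N: grip it firmly
- bookend_edge (a point): middle of the top outer (+y) edge of the sliding bookend's grey upright plate: 110 along x, 8 thick, top 125.5 mm above the table. Its outer face is free to be pushed towards the rack's -y; a 3 mm high foot reaches 27 mm out at the bottom, so push on the upper half. Axes as the rack's
- bookend (a joint): how far the bookend has been pushed towards the fixed end (rack -y), m; range 0 to 0.055, starts between 0 and 0.010; slides with about 1.5 N friction and stays where it is left. At 0 its inner face is at rack y = +52; with the notebook between the ledgers the row is closed at 0.038
- glass_foot (a point): bystander: empty tasting glass, 65 dia x 155 tall, loose; point at the centre of its foot, z axis up
- bell_foot (a point): bystander: brass hand bell with a wooden handle, 58 dia x 94 tall, loose; point at the centre of its rim on the table, z axis up
- cup_foot (a point): bystander: silver tasting cup with a ring handle, 82 x 103 x 28 tall, loose; point at the centre of its underside
Mind the look-alikes: they are no part of the job. Leave any yellow look-alike of the part that bears blue_ledger_mid alone.

How it is judged:
On the way, in this order (a step that is already met when the one before it is completed fails the run):
1. the notebook is lifted clear out of the stand's slot, upright (z of notebook_mid in the frame of stand above 0.12 m and angle between notebook_mid's own x axis and vertical below 0.4 rad), for 0.1 s.
2. the notebook stands between the ledgers, home against the back rail (within 8 mm) and down on the base (within 4 mm) (x of notebook_mid in the frame of rack above -0.0055 m and z of notebook_mid in the frame of rack below 0.087 m and y of notebook_mid in the frame of green_ledger_mid between 0.015 and 0.04 m and y of notebook_mid in the frame of blue_ledger_mid between -0.04 and -0.015 m), for 0.2 s.
At the end, for the whole second after the job is handed in: notebook upright (0.08 rad) and at rest between the two upright ledgers, down on the base (4 mm) and within 8 mm of the back rail; ledgers at most 20 mm out of place to the front; bookend past 0.033 m, so the row has at most 5 mm of play; all released (x of notebook_mid in the frame of rack between -0.0055 and 0.01 m and z of notebook_mid in the frame of rack below 0.087 m and angle between notebook_mid's own x axis and vertical below 0.08 rad and y of notebook_mid in the frame of green_ledger_mid above 0.015 m and y of notebook_mid in the frame of blue_ledger_mid below -0.015 m and angle between each of green_ledger_mid, blue_ledger_mid's own z axis and vertical below 0.08 rad and x of each of green_ledger_mid, blue_ledger_mid in the frame of rack above -0.02 m and value of joint bookend above 0.033 m and linear speed of notebook below 0.02 m/s); the robot touches nothing.
It fails at once if the glass is knocked over or pushed more than 40 mm (angle between glass_foot's own z axis and vertical above 0.5 rad or distance of glass_foot from where it was at the start of the episode above 0.04 m).
It fails at once if the bell is knocked over or pushed more than 40 mm (angle between bell_foot's own z axis and vertical above 0.5 rad or distance of bell_foot from where it was at the start of the episode above 0.04 m).
It fails at once if a ledger is tipped over (angle between any of green_ledger_mid, blue_ledger_mid's own z axis and vertical above 0.5 rad).
It fails at once if the notebook is tipped over (angle between notebook_mid's own x axis and vertical above 0.9 rad).
It also fails if it takes over 58 s, if anything falls off the work surface, if the arm or the gripper's body presses on something with over 40 N, if the wrist force passes 120 N, or if a joint passes its speed limit or range.

## Working session

There is one attempt and no reset: what is moved stays moved. The work goes in short steps, Python scripts to look and compute and a tool call to move; the robot and the scene stay as the last step left them, time stands still between calls to the robot, and variables do not carry over. Pictures are saved under pics/ and viewed, at most 10 in all, crops included, and the job is handed in when it is done.

Besides the shell and the picture viewer there is one more tool, called after "Request:" by a JSON object that holds its "name" and its "arguments", one argument or row to a line. play_rows: Moves the arm, as the interface text tells. Its arguments: {"type":"object","properties":{"translation":{"type":"array","items":{"type":"array","items":{"type":"number","minimum":-1,"maximum":1}}},"twist":{"type":"array","items":{"type":"array","items":{"type":"number","minimum":-1,"maximum":1}}},"gripper":{"type":"array","items":{"type":"number"}}},"required":["translation","twist","gripper"]}

```bash
mkdir -p pics; cat > h.py <<'E'
import numpy as np,cv2
from bench import robot
def snap(c,n,crop=None,s=1):
    im=robot.snapshot(c)
    if crop: im=im[crop[1]:crop[3],crop[0]:crop[2]]
    if s!=1: im=cv2.resize(im,None,fx=s,fy=s,interpolation=cv2.INTER_CUBIC)
    cv2.imwrite(f'pics/{n}.png',im[:,:,::-1]);return im
def proj(c,P):
    m=robot.camera_model(c)
    return cv2.projectPoints(np.float64(P).reshape(-1,1,3),np.array(m['rvec']),np.array(m['tvec']),np.array(m['camera_matrix']),None)[0].reshape(-1,2)
def ray(c,px,z):
    m=robot.camera_model(c);R=cv2.Rodrigues(np.array(m['rvec']))[0];K=np.array(m['camera_matrix'])
    o=-R.T@np.array(m['tvec']).ravel();d=R.T@np.linalg.inv(K)@np.array([px[0],px[1],1.])
    return o+d*(z-o[2])/d[2]
E
python3 - <<'E'
from h import *
a=snap('scene','scene0');b=snap('side','side0')
cv2.imwrite('pics/both0.png',cv2.resize(np.vstack([a,b]),None,fx=.78,fy=.78)[:,:,::-1])
for c in('scene','side'):
    for n in['notebook_mid','stand','rack','green_ledger_mid','blue_ledger_mid','bookend_edge','glass_foot','bell_foot','cup_foot']:
        for d in robot.spot_point(n,c)[:3]: print(c,n,round(d['score'],2),np.round(d['centre'],3),proj(c,d['centre']).round()[0])
o=robot.get_obs();print(o['time'],o['tool_pos'],o['ee_rot'],o['width'])
E
```

```text
scene notebook_mid 0.67 [ 0.464 -0.264  0.082] [278. 201.]
scene stand 0.95 [ 0.464 -0.261  0.   ] [276. 223.]
scene rack 0.56 [ 0.599 -0.044 -0.003] [180. 246.]
scene green_ledger_mid 0.71 [ 0.602 -0.069  0.051] [184. 226.]
scene blue_ledger_mid 0.88 [ 0.401 -0.395  0.047] [327. 195.]
scene blue_ledger_mid 0.57 [ 0.593 -0.036  0.056] [176. 234.]
scene bookend_edge 0.56 [0.583 0.008 0.124] [158. 229.]
scene glass_foot 0.82 [ 0.593 -0.328 -0.002] [257. 188.]
scene bell_foot 0.54 [ 0.496 -0.5   -0.001] [318. 173.]
scene cup_foot 0.79 [ 0.425 -0.559 -0.006] [348. 175.]
side notebook_mid 0.86 [ 0.459 -0.263  0.083] [243. 199.]
side stand 0.65 [ 0.46  -0.261  0.002] [244. 223.]
side rack 0.83 [ 0.602 -0.046  0.002] [264. 188.]
side green_ledger_mid 0.73 [ 0.606 -0.07   0.053] [268. 177.]
side green_ledger_mid 0.68 [ 0.426 -0.558 -0.   ] [266. 280.]
side blue_ledger_mid 0.93 [ 0.405 -0.393  0.044] [238. 235.]
side blue_ledger_mid 0.59 [ 0.594 -0.032  0.052] [261. 174.]
side bookend_edge 0.64 [0.584 0.007 0.128] [254. 150.]
side glass_foot 0.56 [ 0.592 -0.332 -0.001] [292. 228.]
side bell_foot 0.58 [ 0.499 -0.496  0.002] [284. 261.]
side cup_foot 0.62 [ 0.422 -0.554  0.001] [264. 279.]
side cup_foot 0.56 [0.586 0.01  0.126] [255. 150.]
side cup_foot 0.26 [ 0.599 -0.035  0.052] [262. 174.]
1.0 [0.20595341 0.50998934 0.4046849 ] [ 3.14153256e+00 -1.76464020e-05  2.75780985e+00] 0.09400654335722802
```

View pics/scene0.png

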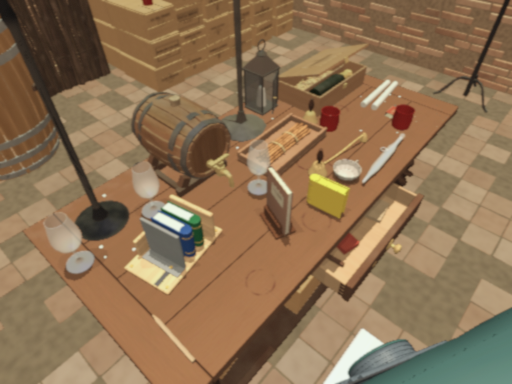

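View pics/side0.png

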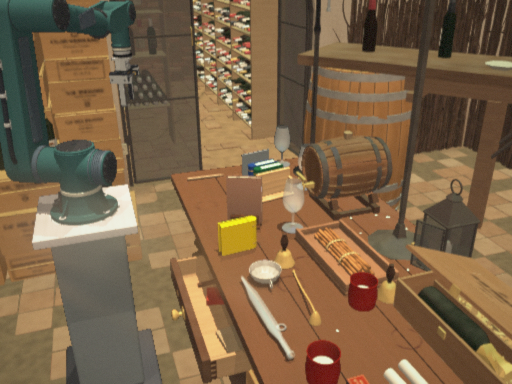

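Scene view: the brown notebook stands in the stand at (279,200). The yellow look-alike book is at (327,195). The rack at (178,240) holds green (196,228), blue (185,240) and the grey bookend (163,245). The candidate for the notebook is the tall brown slab at (279,200), the candidate for the blue ledger is the one in the rack at (185,240), and the yellow one stays untouched. One close crop to check.

```bash
python3 - <<'E'
from h import *
snap('scene','crop1',(120,140,310,290),4)
print(robot.camera_model('wrist'), robot.get_obs()['tool_pos'])
E
```

```text
{'camera_matrix': array([[281.61914528,   0.        , 256.91245517],
       [  0.        , 281.61914528, 192.07057381],
       [  0.        ,   0.        ,   1.        ]]), 'rvec': array([-2.43986653, -1.64589235, -0.19201473]), 'tvec': array([-0.5497577 , -0.02394888,  0.38990026])} [0.20596487 0.50997914 0.40471264]
```

View pics/crop1.png

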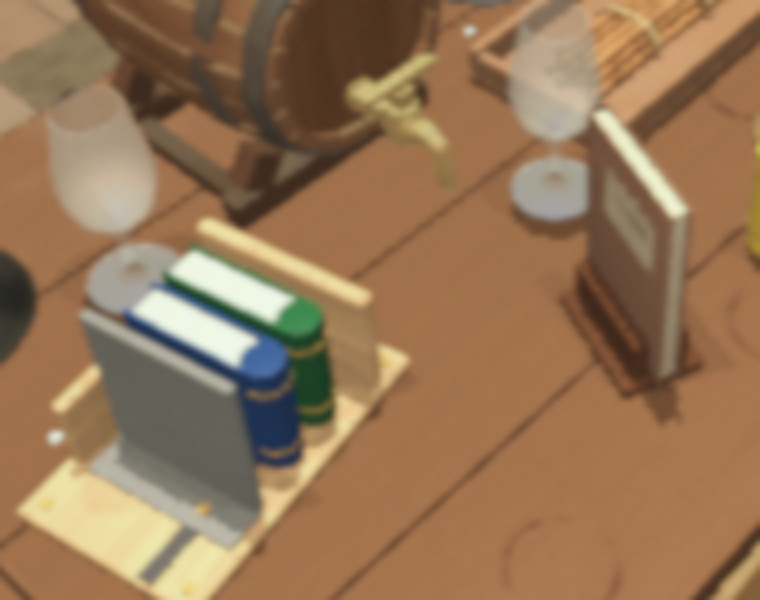

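The crop confirms it: the brown notebook with a label is in the dark stand. In the rack, blue and green stand with round spines to the front, with the grey bookend on the left. A glass stands behind the rack's left corner at crop (130,275), and another behind the stand at crop (550,190).

```bash
python3 - <<'E'
from h import *
f=lambda u,v,z:ray('scene',(120+u/4,140+v/4),z)[:2]
A=f(603,112,.158);B=f(680,210,.158);print('nb back,front',A,B,np.linalg.norm(A-B),np.degrees(np.arctan2(*(A-B)[::-1])),(A+B)/2)
A=f(82,318,.1255);B=f(232,390,.1255);print('bookend',A,B,np.linalg.norm(A-B),np.degrees(np.arctan2(*(A-B)[::-1])))
A=f(408,358,.008);B=f(20,508,.008);print('rack corners',A,B)
A=f(200,222,.063);B=f(370,298,.093);print(A,B)
print('glassL',f(135,282,0),'glassR',f(553,190,0))
m=robot.camera_model('wrist');o=robot.get_obs()
from scipy.spatial.transform import Rotation as Ro
R=cv2.Rodrigues(m['rvec'])[0];c=-R.T@m['tvec'];T=Ro.from_euler('xyz',o['ee_rot']).as_matrix()
print('cam in tool',T.T@(c-o['tool_pos']),(T.T@R.T).round(3))
E
```

```text
nb back,front [ 0.50415442 -0.2794559 ] [ 0.41714645 -0.24336102] 0.09419781538763917 -22.530907162121093 [ 0.46065044 -0.26140846]
bookend [0.63388057 0.01694243] [ 0.53154796 -0.0057991 ] 0.10482910541987311 12.529314938628398
rack corners [ 0.55173889 -0.14509708] [0.64288351 0.08675948]
[ 0.70096795 -0.10643678] [ 0.54719172 -0.11749385]
glassL [ 0.74614105 -0.07233018] glassR [ 0.58987432 -0.33053644]
cam in tool [ 0.06637183 -0.000285    0.01969899] [[-0.    -0.973 -0.23 ]
 [ 1.    -0.     0.   ]
 [-0.    -0.23   0.973]]
```

Request:
{"name": "play_rows", "arguments": {
  "translation": [
    [-0.65,-0.77,0],
    [-0.65,-0.77,0],
    [-0.65,-0.77,0],
    [-0.65,-0.77,0],
    [-0.65,-0.77,0],
    [-0.65,-0.77,0],
    [-0.65,-0.77,0],
    [-0.65,-0.77,0]
  ],
  "twist": [
    [0,0,0],
    [0,0,0],
    [0,0,0],
    [0,0,0],
    [0,0,0],
    [0,0,0],
    [0,0,0],
    [0,0,0]
  ],
  "gripper": [1,1,1,1,1,1,1,1]
}}

```text
time: 1.85
tool_pos: [0.3065, 0.2021, 0.4049]
ee_rot: [3.141, 0.001, 2.758]
wrist_force: [0.0, -0.2, -0.9]
width: 0.0938
finger_force: 0.0
```

Request:
{"name": "play_rows", "arguments": {
  "translation": [
    [-0.65,-0.77,0],
    [-0.65,-0.77,0],
    [-0.65,-0.77,0],
    [-0.65,-0.77,0],
    [-0.65,-0.77,0],
    [0,0,0]
  ],
  "twist": [
    [0,0,0],
    [0,0,0],
    [0,0,0],
    [0,0,0],
    [0,0,0],
    [0,0,0]
  ],
  "gripper": [1,1,1,1,1,1]
}}

```text
time: 2.45
tool_pos: [0.3702, 0.0086, 0.4046]
ee_rot: [-3.14, 0.001, 2.75]
wrist_force: [-1.2, 0.5, 1.2]
width: 0.0937
finger_force: 0.0
```

```bash
python3 - <<'E'
from h import *
o=robot.get_obs();print(o['time'],o['tool_pos'],o['ee_rot'])
snap('wrist','w1',None,1.5)
for n in['notebook_mid','stand','rack','green_ledger_mid','blue_ledger_mid','bookend_edge']:
    for d in robot.spot_point(n,'wrist')[:2]: print(n,round(d['score'],2),np.round(d['centre'],3),proj('wrist',d['centre']).round()[0])
E
```

```text
2.45 [0.37017687 0.00860076 0.40457677] [-3.14012087e+00  7.64875676e-04  2.75001235e+00]
rack 0.87 [ 0.604 -0.046  0.   ] [278. 325.]
blue_ledger_mid 0.69 [ 0.598 -0.036  0.052] [285. 344.]
```

View pics/w1.png

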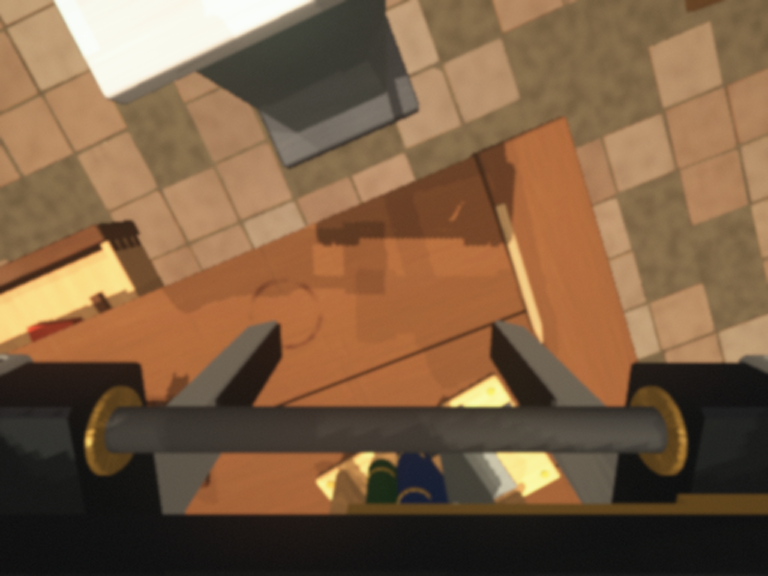

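The wrist camera sits on the robot side. The rack shows at (430,480), half hidden by the gripper, so I move over it for a clear look.

Request:
{"name": "play_rows", "arguments": {
  "translation": [
    [-0.86,0.11,0],
    [-0.86,0.11,0],
    [-0.86,0.11,0],
    [-0.86,0.11,0],
    [-0.86,0.11,0],
    [-0.86,0.11,0],
    [0,0,0]
  ],
  "twist": [
    [0,0,0],
    [0,0,0],
    [0,0,0],
    [0,0,0],
    [0,0,0],
    [0,0,0],
    [0,0,0]
  ],
  "gripper": [1,1,1,1,1,1,1]
}}

```text
time: 3.5
tool_pos: [0.5736, -0.0403, 0.4023]
ee_rot: [-3.141, -0.002, 2.759]
wrist_force: [0.4, -0.2, 0.4]
width: 0.0937
finger_force: 0.0
```

```bash
python3 - <<'E'
from h import *
o=robot.get_obs();print(o['time'],o['tool_pos'],o['ee_rot'])
snap('wrist','w2',None,1.5)
for n in['notebook_mid','stand','rack','green_ledger_mid','blue_ledger_mid','bookend_edge']:
    for d in robot.spot_point(n,'wrist')[:2]: print(n,round(d['score'],2),np.round(d['centre'],3),proj('wrist',d['centre']).round()[0])
E
```

```text
3.5 [ 0.57359151 -0.04029462  0.40231426] [-3.14106497e+00 -2.17263708e-03  2.75916592e+00]
notebook_mid 0.69 [ 0.459 -0.264  0.087] [ 22. 170.]
stand 0.61 [ 0.465 -0.264 -0.   ] [ 77. 165.]
rack 0.9 [ 0.601 -0.047  0.   ] [260. 197.]
green_ledger_mid 0.86 [ 0.604 -0.072  0.052] [243. 216.]
blue_ledger_mid 0.73 [ 0.596 -0.036  0.05 ] [268. 200.]
bookend_edge 0.59 [0.585 0.008 0.13 ] [311. 193.]
```

View pics/w2.png

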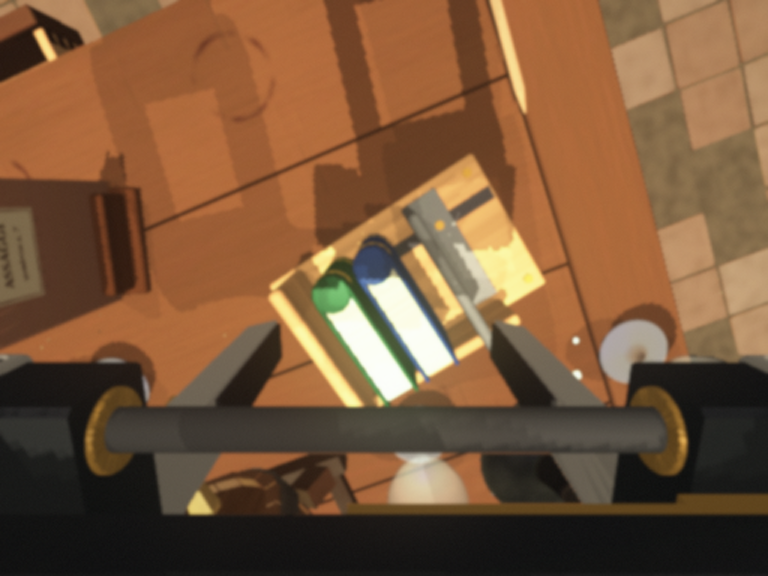

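The rack is fully in view. Base corners are at (270,290), (472,155) and (545,282). The ledger spine centres are at (332,294) green and (373,264) blue. The stand's slot is at (122,240).

```bash
python3 - <<'E'
from h import *
f=lambda u,v,z:ray('wrist',(u/1.5,v/1.5),z)[:2]
ang=lambda d:np.degrees(np.arctan2(d[1],d[0]))
FL,FR,BR=f(270,290,.008),f(472,155,.008),f(545,282,.008)
print('base',FL,FR,BR,np.linalg.norm(FR-FL),ang(FR-FL)-90,np.linalg.norm(BR-FR),ang(BR-FR))
G,B=f(332,294,.098),f(373,264,.098)
print('spines',G,B)
g0,g1=f(328,311,.098),f(388,403,.098);b0,b1=f(392,272,.098),f(458,360,.098)
print('dirs',ang(g1-g0),ang(b1-b0))
for y in(12,13,14,15,16):
  t=np.radians(y);X=np.array([np.cos(t),np.sin(t)]);Y=np.array([-X[1],X[0]])
  o1=FR+67*.001*X-.122*Y;o2=FL+.067*X+.092*Y;o3=BR-.068*X-.122*Y
  o=(o1+o2+o3)/3; L=lambda p:np.round([(p-o)@X*1e3,(p-o)@Y*1e3],1)
  print(y,o,L(FL),L(FR),L(BR),'G',L(G),'B',L(B))
# stand: top of walls z=.038
q=[f(95,193,.038),f(140,188,.038),f(148,290,.038),f(103,295,.038)]
print('stand',np.round(q,3),np.mean(q,0),ang(q[0]-q[3]),ang(q[1]-q[2]))
E
```

```text
base [ 0.55343082 -0.14802784] [0.51062977 0.06355359] [0.64080652 0.08889689] 0.21586715762255895 11.436099445642398 0.1326207706655865 11.016753560002032
spines [ 0.56153833 -0.07730759] [ 0.55253688 -0.04246888]
dirs 8.797326997781864 14.547529061739876
12 [ 0.60034248 -0.04351121] [-67.6 -92.5] [-65.5 123.4] [ 67.1 121.1] G [-45. -25.] B [-46.5  11. ]
13 [ 0.6011227  -0.04294495] [-70.1 -91.7] [-64.2 124.1] [ 68.3 119.5] G [-46.3 -24.6] B [-47.2  11.4]
14 [ 0.60189292 -0.04236516] [-72.6 -90.8] [-62.9 124.9] [ 69.5 117.9] G [-47.6 -24.1] B [-47.9  11.8]
15 [ 0.6026529  -0.04177201] [-75.  -89.9] [-61.6 125.6] [ 70.7 116.3] G [-48.9 -23.7] B [-48.6  12.3]
16 [ 0.60340242 -0.04116569] [-77.5 -88.9] [-60.3 126.2] [ 71.8 114.7] G [-50.2 -23.2] B [-49.3  12.8]
stand [[ 0.425 -0.233]
 [ 0.435 -0.198]
 [ 0.511 -0.233]
 [ 0.501 -0.271]] [ 0.46793458 -0.23378853] 153.56168826631645 154.97828111928712
```

Request:
{"name": "play_rows", "arguments": {
  "translation": [
    [0.08,-0.9,0],
    [0.08,-0.9,0],
    [0.08,-0.9,0],
    [0.08,-0.9,0],
    [0.08,-0.9,0],
    [0.08,-0.9,0],
    [0.08,-0.9,0],
    [0,0,0]
  ],
  "twist": [
    [0,0,0],
    [0,0,0],
    [0,0,0],
    [0,0,0],
    [0,0,0],
    [0,0,0],
    [0,0,0],
    [0,0,0]
  ],
  "gripper": [1,1,1,1,1,1,1,1]
}}

```text
time: 4.65
tool_pos: [0.4533, -0.2684, 0.4052]
ee_rot: [-3.14, 0.001, 2.752]
wrist_force: [-0.5, -0.4, -0.4]
width: 0.0938
finger_force: 0.0
```

```bash
python3 - <<'E'
from h import *
o=robot.get_obs();print(o['time'],o['tool_pos'],o['ee_rot'])
snap('wrist','w3',None,1.5)
for n in['notebook_mid','stand']:
    for d in robot.spot_point(n,'wrist')[:2]: print(n,round(d['score'],2),np.round(d['centre'],3),proj('wrist',d['centre']).round()[0])
E
```

```text
4.65 [ 0.45331478 -0.26840459  0.40522787] [-3.13976001e+00  8.08797750e-04  2.75241839e+00]
notebook_mid 0.91 [ 0.461 -0.264  0.085] [261. 192.]
stand 0.91 [ 0.464 -0.263  0.   ] [260. 180.]
```

View pics/w3.png

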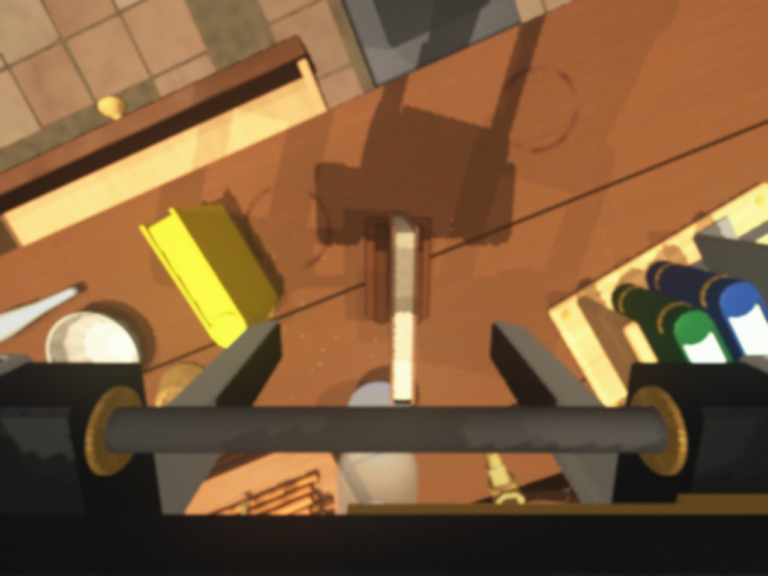

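The notebook's top runs from (403,217) to (402,402), nearly parallel to the tool's x axis, so it is already aligned. The yellow look-alike is well to the left at (215,275).

```bash
python3 - <<'E'
from h import *
f=lambda u,v,z:ray('wrist',(u/1.5,v/1.5),z)[:2]
A,B=f(403,217,.158),f(402,402,.158);print(A,B,np.linalg.norm(A-B),np.arctan2(*(A-B)[::-1]),(A+B)/2)
A,C=f(365,218,.038),f(430,220,.038);D,E=f(360,317,.038),f(427,319,.038);print('stand',A,C,D,E,np.arctan2(*(A-D)[::-1]),np.arctan2(*(C-E)[::-1]),np.mean([A,C,D,E],0))
o=robot.get_obs();y=o['ee_rot'][2];t=np.array([.461,-.263])-o['tool_pos'][:2]
print(t@[np.cos(y),np.sin(y)],t@[np.sin(y),-np.cos(y)])
E
```

```text
[ 0.41126041 -0.23753452] [ 0.51162212 -0.27759215] 0.10806056509978065 2.7618342301400305 [ 0.46144126 -0.25756334]
stand [ 0.40969572 -0.26479587] [ 0.43100319 -0.21635545] [ 0.48571112 -0.30114606] [ 0.50896398 -0.24841481] 2.6955406881940953 2.7514478464506307 [ 0.4588435  -0.25767805]
-0.00439510810961838 0.0042720910008470754
```

Request:
{"name": "play_rows", "arguments": {
  "translation": [
    [-0.09,0.24,0],
    [0,0,0.48],
    [0,0,0.48],
    [0,0,0.48],
    [0,0,0.48],
    [0,0,0.48],
    [0,0,0]
  ],
  "twist": [
    [0,0,0],
    [0,0,0],
    [0,0,0],
    [0,0,0],
    [0,0,0],
    [0,0,0],
    [0,0,0]
  ],
  "gripper": [1,1,0.5,0,-0.3,-0.5,-0.5]
}}

```text
time: 5.5
tool_pos: [0.4627, -0.2562, 0.3055]
ee_rot: [3.139, -0.006, 2.76]
wrist_force: [-1.2, 0.2, 0.4]
width: 0.0572
finger_force: 0.0
```

```bash
python3 - <<'E'
from h import *
o=robot.get_obs();print(o['time'],o['tool_pos'],o['ee_rot'],o['width'],o['wrist_force'])
snap('wrist','w4',None,1.5)
E
```

```text
5.5 [ 0.46271597 -0.25616395  0.30546856] [ 3.13946055 -0.00617504  2.76042818] 0.05719786742463547 [-1.16419176  0.17062648  0.42552586]
```

View pics/w4.png

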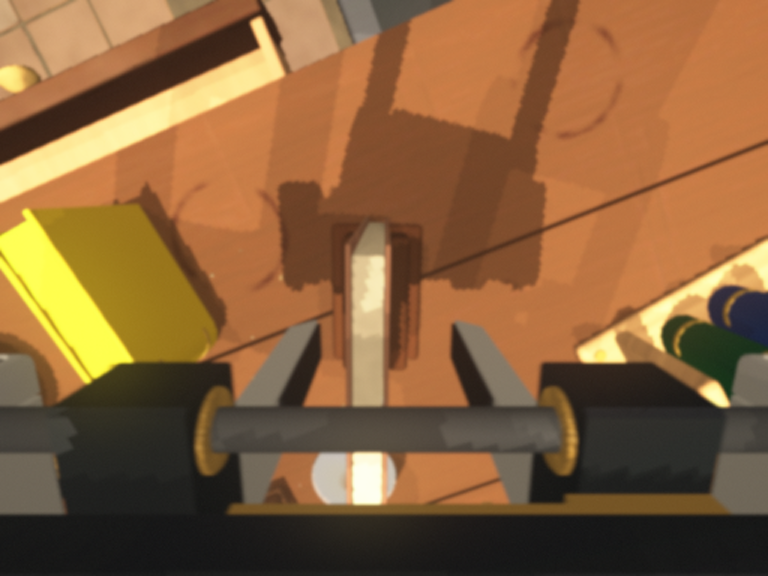

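The notebook's top is at column 369 against the finger middle at 386, so the tool is about 5 mm too far along +y. I shift back before closing.

Request:
{"name": "play_rows", "arguments": {
  "translation": [
    [0,-0.12,0],
    [0,0,0],
    [0,0,0]
  ],
  "twist": [
    [0,0,0],
    [0,0,0],
    [0,0,0]
  ],
  "gripper": [-0.5,-0.5,-0.5]
}}

```text
time: 5.85
tool_pos: [0.461, -0.263, 0.31]
ee_rot: [-3.141, 0.002, 2.758]
wrist_force: [0.7, 0.3, -0.5]
width: 0.0297
finger_force: 0.0
```

```bash
python3 - <<'E'
from h import *
o=robot.get_obs();print(o['time'],o['tool_pos'],o['ee_rot'],o['width'],o['wrist_force'])
im=robot.snapshot('wrist')
r=im[210:225].astype(int).mean(0)
for c in range(190,330,2): print(c,r[c].astype(int),end=' ')
E
```

```text
5.85 [ 0.46100662 -0.26299744  0.31002081] [-3.14123995e+00  2.39850534e-03  2.75768871e+00] 0.029746328125226602 [ 0.66026085  0.33216119 -0.46409323]
190 [148  91  52] 192 [150  92  52] 194 [154  94  54] 196 [160  97  55] 198 [161  98  56] 200 [162  99  57] 202 [163 100  57] 204 [164 100  57] 206 [166 102  58] 208 [167 103  59] 210 [170 105  61] 212 [161 104  64] 214 [145 101  70] 216 [139 103  74] 218 [138 104  76] 220 [138 105  78] 222 [137 106  80] 224 [135 107  81] 226 [134 107  83] 228 [130 106  83] 230 [111  89  70] 232 [91 64 46] 234 [110  65  39] 236 [125  71  41] 238 [114  64  38] 240 [122  69  41] 242 [123  71  42] 244 [123  71  43] 246 [127  79  51] 248 [131  87  59] 250 [164 135  97] 252 [198 172 127] 254 [206 180 133] 256 [207 181 134] 258 [206 180 133] 260 [204 177 131] 262 [202 176 130] 264 [198 172 127] 266 [191 165 122] 268 [183 158 116] 270 [149 119  85] 272 [128  84  57] 274 [117  72  47] 276 [119  69  41] 278 [107  62  37] 280 [85 53 35] 282 [93 68 50] 284 [117  93  74] 286 [130 105  83] 288 [142 112  85] 290 [145 112  84] 292 [147 112  83] 294 [149 112  82] 296 [150 112  81] 298 [153 111  79] 300 [161 110  74] 302 [171 109  67] 304 [176 108  62] 306 [176 108  62] 308 [176 108  61] 310 [176 108  61] 312 [176 108  62] 314 [176 108  62] 316 [175 108  61] 318 [175 108  61] 320 [175 108  61] 322 [175 107  61] 324 [175 107  61] 326 [175 107  61] 328 [175 107  61]
```

Request:
{"name": "play_rows", "arguments": {
  "translation": [
    [0,0.03,0],
    [0,0,0],
    [0,0,0],
    [0,0,0],
    [0,0,0]
  ],
  "twist": [
    [0,0,0],
    [0,0,0],
    [0,0,0],
    [0,0,0],
    [0,0,0]
  ],
  "gripper": [-0.6,-1,-1,-1,-1]
}}

```text
time: 6.4
tool_pos: [0.4612, -0.2617, 0.309]
ee_rot: [3.141, 0.0, 2.758]
wrist_force: [-0.1, 0.6, 1.4]
width: 0.0141
finger_force: 30.0
```

Request:
{"name": "play_rows", "arguments": {
  "translation": [
    [0,0,-0.4],
    [0,0,-0.5],
    [0,0,-0.5],
    [0,0,-0.5],
    [0,0,-0.2],
    [0,0,0],
    [0,0,0]
  ],
  "twist": [
    [0,0,0],
    [0,0,0],
    [0,0,0],
    [0,0,0],
    [0,0,0],
    [0,0,0],
    [0,0,0]
  ],
  "gripper": [-1,-1,-1,-1,-1,-1,-1]
}}

```text
time: 7.1
tool_pos: [0.461, -0.2617, 0.3914]
ee_rot: [3.141, -0.002, 2.758]
wrist_force: [0.2, -0.8, -2.0]
width: 0.0143
finger_force: 30.0
```

Request:
{"name": "play_rows", "arguments": {
  "translation": [
    [0.22,0.74,0],
    [0.22,0.74,0],
    [0.22,0.74,0],
    [0.22,0.74,0],
    [0.22,0.74,0],
    [0.22,0.74,0],
    [0,0,0]
  ],
  "twist": [
    [0,0,0],
    [0,0,0],
    [0,0,0],
    [0,0,0],
    [0,0,0],
    [0,0,0],
    [0,0,0]
  ],
  "gripper": [-1,-1,-1,-1,-1,-1,-1]
}}

```text
time: 7.8
tool_pos: [0.4785, -0.0744, 0.391]
ee_rot: [3.14, -0.003, 2.762]
wrist_force: [-0.4, 0.0, -0.9]
width: 0.0138
finger_force: 30.0
```

Request:
{"name": "play_rows", "arguments": {
  "translation": [
    [0,0,0],
    [0,0,0],
    [0,0,0],
    [0,0,0],
    [0,0,0],
    [0,0,0],
    [0,0,0],
    [0,0,0]
  ],
  "twist": [
    [0,0,-0.97],
    [0,0,-0.97],
    [0,0,-0.97],
    [0,0,-0.97],
    [0,0,-0.97],
    [0,0,-0.97],
    [0,0,0],
    [0,0,0]
  ],
  "gripper": [-1,-1,-1,-1,-1,-1,-1,-1]
}}

```text
time: 8.6
tool_pos: [0.4786, -0.0777, 0.3917]
ee_rot: [3.141, -0.002, -2.946]
wrist_force: [-0.3, -0.4, -0.7]
width: 0.014
finger_force: 30.0
```

```bash
python3 - <<'E'
from h import *
o=robot.get_obs();print(o['time'],o['tool_pos'],o['ee_rot'],o['width'],o['finger_force'],o['joint_positions'])
snap('wrist','w5',None,1.5)
for c in('wrist','scene','side'):
  robot.snapshot(c)
  for n in['notebook_mid','rack','green_ledger_mid','blue_ledger_mid']:
    for d in robot.spot_point(n,c)[:2]: print(c,n,round(d['score'],2),np.round(d['centre'],3))
E
```

```text
8.6 [ 0.4785827 -0.0777416  0.3916745] [ 3.14093974e+00 -1.64440297e-03 -2.94608273e+00] 0.01398786907437257 29.979591071605682 [-2.77984153e-01 -5.51396883e-02  1.54074604e+00 -1.69404925e-04
  1.65774751e+00 -2.04430443e+00]
scene notebook_mid 0.75 [ 0.48  -0.08   0.166]
scene notebook_mid 0.41 [ 0.602 -0.07   0.052]
scene rack 0.82 [ 0.597 -0.043 -0.   ]
scene green_ledger_mid 0.79 [ 0.601 -0.07   0.051]
scene blue_ledger_mid 0.88 [ 0.593 -0.035  0.057]
scene blue_ledger_mid 0.56 [ 0.401 -0.393  0.047]
side notebook_mid 0.81 [ 0.474 -0.078  0.166]
side rack 0.93 [ 0.598 -0.047  0.   ]
side green_ledger_mid 0.65 [ 0.602 -0.068  0.049]
side blue_ledger_mid 0.73 [ 0.402 -0.391  0.044]
side blue_ledger_mid 0.66 [ 0.597 -0.036  0.054]
```

View pics/w5.png

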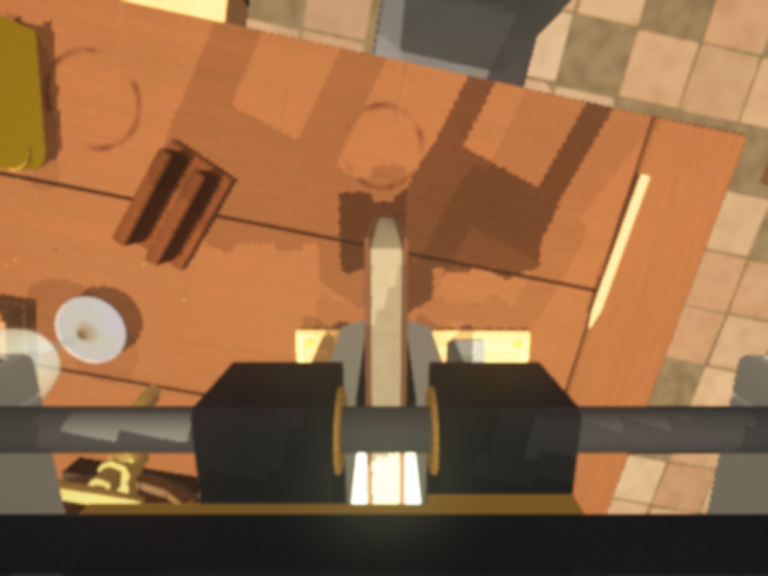

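The rack's front edge is horizontal in the image at row 330, columns 297 to 530, so the yaw is aligned. I shift 1.5 mm along +y, lower in front of the rack, then slide in.

Request:
{"name": "play_rows", "arguments": {
  "translation": [
    [0.02,0.04,0],
    [0,0,0.5],
    [0,0,0.5],
    [0,0,0.5],
    [0,0,0.4],
    [0,0,0.1],
    [0,0,0],
    [0,0,0]
  ],
  "twist": [
    [0,0,0],
    [0,0,0],
    [0,0,0],
    [0,0,0],
    [0,0,0],
    [0,0,0],
    [0,0,0],
    [0,0,0]
  ],
  "gripper": [-1,-1,-1,-1,-1,-1,-1,-1]
}}

```text
time: 10.2
tool_pos: [0.4779, -0.0759, 0.3137]
ee_rot: [-3.141, 0.002, -2.943]
wrist_force: [-0.1, 0.5, -0.9]
width: 0.0141
finger_force: 30.0
```

Request:
{"name": "play_rows", "arguments": {
  "translation": [
    [0,0,0.07],
    [-0.3,0,0],
    [-0.3,0,0],
    [-0.3,0,0],
    [-0.3,0,0],
    [0,0,0]
  ],
  "twist": [
    [0,0,0],
    [0,0,0],
    [0,0,0],
    [0,0,0],
    [0,0,0],
    [0,0,0]
  ],
  "gripper": [-1,-1,-1,-1,-1,-1]
}}

```text
time: 10.8
tool_pos: [0.5264, -0.066, 0.3097]
ee_rot: [3.141, 0.001, -2.942]
wrist_force: [0.1, -0.6, -0.6]
width: 0.0142
finger_force: 30.0
```

```bash
cat > st.py <<'E'
from h import *
o=robot.get_obs();print(o['time'],o['tool_pos'],o['ee_rot'],o['wrist_force'],o['wrist_torque'])
O=np.array([.600,-.0445]);t=.1965;X=np.array([np.cos(t),np.sin(t)]);Y=np.array([-X[1],X[0]])
d=o['tool_pos'][:2]-O;print('tcp rack',d@X,d@Y)
for c in('scene','side','wrist'):
  robot.snapshot(c)
  for n in['notebook_mid','green_ledger_mid','blue_ledger_mid','bookend_edge']:
    for q in robot.spot_point(n,c)[:2]:
      p=np.array(q['centre']);e=p[:2]-O;print(c,n,round(q['score'],2),np.round([e@X,e@Y,p[2]],3))
E
python3 st.py
```

```text
10.8 [ 0.52642236 -0.06601604  0.30967886] [ 3.14142994e+00  1.19308570e-03 -2.94242742e+00] [ 0.11925136 -0.64070738 -0.60492603] [0.03713694 0.00860688 0.02412779]
tcp rack -0.07636245160519174 -0.0067368431828361
scene notebook_mid 0.68 [-0.074 -0.006  0.082]
scene notebook_mid 0.27 [-0.062 -0.275 -0.002]
scene green_ledger_mid 0.36 [-0.005  0.053  0.124]
scene blue_ledger_mid 0.66 [-0.002  0.011  0.054]
scene bookend_edge 0.6 [-0.005  0.054  0.124]
side notebook_mid 0.69 [-0.08  -0.006  0.083]
side green_ledger_mid 0.58 [ 0.003 -0.027  0.052]
side blue_ledger_mid 0.67 [-0.261 -0.304  0.046]
side blue_ledger_mid 0.54 [-0.001 -0.002  0.   ]
side bookend_edge 0.6 [-0.002  0.056  0.127]
wrist notebook_mid 0.31 [-0.178 -0.192 -0.001]
```

Request:
{"name": "play_rows", "arguments": {
  "translation": [
    [-0.3,0,0],
    [-0.3,0,0],
    [-0.3,0,0],
    [0,0,0]
  ],
  "twist": [
    [0,0,0],
    [0,0,0],
    [0,0,0],
    [0,0,0]
  ],
  "gripper": [-1,-1,-1,-1]
}}

```text
time: 11.95
tool_pos: [0.5618, -0.0591, 0.3096]
ee_rot: [-3.141, 0.002, -2.943]
wrist_force: [0.4, -0.5, -1.1]
width: 0.014
finger_force: 30.0
```

```bash
python3 - <<'E'
from h import *
snap('scene','s2',(120,140,310,290),4)
E
python3 st.py
```

```text
12.0 [ 0.56123223 -0.05915268  0.30971279] [-3.14123920e+00  1.17295701e-03 -2.94276483e+00] [ 0.84027355 -1.40811796 -1.56251825] [-0.09242729 -0.08453143 -0.10737062]
tcp rack -0.04088248345773481 -0.0068017670718424714
scene notebook_mid 0.86 [-0.04  -0.007  0.081]
scene notebook_mid 0.37 [-0.006  0.051  0.125]
scene blue_ledger_mid 0.65 [-0.003  0.012  0.052]
scene bookend_edge 0.76 [-0.004  0.053  0.123]
side notebook_mid 0.76 [-0.044 -0.007  0.086]
side green_ledger_mid 0.49 [ 0.    -0.028  0.054]
side blue_ledger_mid 0.62 [-0.259 -0.304  0.046]
side blue_ledger_mid 0.47 [0.005 0.015 0.052]
side bookend_edge 0.17 [-0.183 -0.187  0.002]
```

View pics/s2.png

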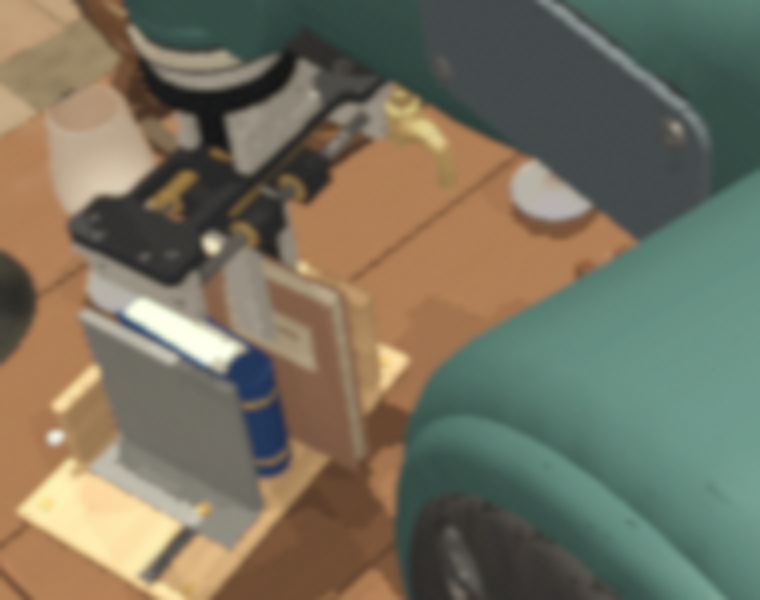

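The notebook stands between the ledgers, upright; blue has slid towards the bookend at crop (250,370). I go on.

Request:
{"name": "play_rows", "arguments": {
  "translation": [
    [-0.3,0,0],
    [-0.3,0,0],
    [-0.3,0,0],
    [0,0,0],
    [0,0,0]
  ],
  "twist": [
    [0,0,0],
    [0,0,0],
    [0,0,0],
    [0,0,0],
    [0,0,0]
  ],
  "gripper": [-1,-1,-1,-1,-1]
}}

```text
time: 13.25
tool_pos: [0.5958, -0.0519, 0.3095]
ee_rot: [3.141, -0.0, -2.943]
wrist_force: [-0.6, 0.0, -2.2]
width: 0.0142
finger_force: 30.0
```

Request:
{"name": "play_rows", "arguments": {
  "translation": [
    [-0.1,0,0],
    [-0.1,0,0],
    [0,0,0]
  ],
  "twist": [
    [0,0,0],
    [0,0,0],
    [0,0,0]
  ],
  "gripper": [-1,-1,-1]
}}

```text
time: 13.55
tool_pos: [0.6031, -0.0506, 0.3098]
ee_rot: [3.141, -0.001, -2.943]
wrist_force: [-1.1, -0.8, -1.8]
width: 0.0141
finger_force: 30.0
```

Request:
{"name": "play_rows", "arguments": {
  "translation": [
    [-0.07,0,0],
    [0,0,0]
  ],
  "twist": [
    [0,0,0],
    [0,0,0]
  ],
  "gripper": [-1,-1]
}}

```text
time: 13.75
tool_pos: [0.6046, -0.0503, 0.3099]
ee_rot: [3.141, -0.006, -2.944]
wrist_force: [-7.0, -2.0, 2.7]
width: 0.014
finger_force: 30.0
```

Request:
{"name": "play_rows", "arguments": {
  "translation": [
    [-0.05,0,0],
    [0,0,0]
  ],
  "twist": [
    [0,0,0],
    [0,0,0]
  ],
  "gripper": [-1,-1]
}}

```text
time: 13.95
tool_pos: [0.6057, -0.0502, 0.3101]
ee_rot: [3.141, -0.009, -2.944]
wrist_force: [-10.8, -2.0, 4.8]
width: 0.0139
finger_force: 30.0
```

Rail contact at about 11 N. I ease off, set it down on the base, and release partly so the fingers stay clear of the bookend.

Request:
{"name": "play_rows", "arguments": {
  "translation": [
    [0.04,0,0.04],
    [0,0,0],
    [0,0,0]
  ],
  "twist": [
    [0,0,0],
    [0,0,0],
    [0,0,0]
  ],
  "gripper": [-1,-1,-1]
}}

```text
time: 14.25
tool_pos: [0.6047, -0.0504, 0.3093]
ee_rot: [3.141, -0.006, -2.944]
wrist_force: [-7.1, -1.1, 5.3]
width: 0.0141
finger_force: 30.0
```

Request:
{"name": "play_rows", "arguments": {
  "translation": [
    [0,0,0],
    [0,0,0],
    [0,0,0],
    [0,0,0]
  ],
  "twist": [
    [0,0,0],
    [0,0,0],
    [0,0,0],
    [0,0,0]
  ],
  "gripper": [-0.6,-0.3,-0.3,-0.3]
}}

```text
time: 14.65
tool_pos: [0.6064, -0.0499, 0.3083]
ee_rot: [3.142, 0.001, -2.943]
wrist_force: [-0.1, 0.3, -0.4]
width: 0.0328
finger_force: 0.0
```

Request:
{"name": "play_rows", "arguments": {
  "translation": [
    [0,0,-0.3],
    [0,0,-0.6],
    [0,0,-0.8],
    [0,0,-0.8],
    [0,0,0],
    [0,0,0]
  ],
  "twist": [
    [0,0,0],
    [0,0,0],
    [0,0,0],
    [0,0,0],
    [0,0,0],
    [0,0,0]
  ],
  "gripper": [-0.3,-0.3,-0.3,-0.3,-0.3,-0.3]
}}

```text
time: 15.25
tool_pos: [0.6063, -0.05, 0.4098]
ee_rot: [-3.141, 0.003, -2.943]
wrist_force: [-1.1, -0.2, -1.1]
width: 0.0329
finger_force: 0.0
```

```bash
python3 st.py
```

```text
15.25 [ 0.60627134 -0.04998224  0.40980918] [-3.14062332e+00  2.94037099e-03 -2.94332451e+00] [-1.14195009 -0.19432134 -1.12021495] [0.05716982 0.00494976 0.03350752]
tcp rack 0.00508031843566915 -0.006601139621513062
scene notebook_mid 0.7 [ 0.004 -0.003  0.083]
scene blue_ledger_mid 0.93 [-0.005  0.015  0.054]
scene bookend_edge 0.68 [-0.005  0.054  0.124]
side notebook_mid 0.59 [ 0.001 -0.005  0.083]
side green_ledger_mid 0.72 [ 0.002 -0.026  0.056]
side blue_ledger_mid 0.71 [-0.262 -0.305  0.04 ]
side blue_ledger_mid 0.58 [-0.     0.017  0.052]
side bookend_edge 0.73 [-0.006  0.054  0.128]
wrist blue_ledger_mid 0.92 [0.004 0.013 0.05 ]
wrist bookend_edge 0.7 [-0.004  0.055  0.127]
```

Notebook home at x about 2 mm and z 83. Next I go outside the bookend, whose outer edge is at rack y of about 55 mm, with closed fingers.

Request:
{"name": "play_rows", "arguments": {
  "translation": [
    [0.1,0.8,0],
    [0,0.8,0],
    [0,0.8,0],
    [0,0,0],
    [0,0,0]
  ],
  "twist": [
    [0,0,0],
    [0,0,0],
    [0,0,0],
    [0,0,0],
    [0,0,0]
  ],
  "gripper": [-1,-1,-1,-1,-1]
}}

```text
time: 16.5
tool_pos: [0.5833, 0.0438, 0.4085]
ee_rot: [-3.141, 0.001, -2.942]
wrist_force: [-0.1, 0.3, -0.2]
width: 0.0006
finger_force: 0.0
```

Request:
{"name": "play_rows", "arguments": {
  "translation": [
    [0,0,0.7],
    [0,0,0.7],
    [0,0,0.7],
    [0,0,0.7],
    [0,0,0],
    [0,0,0]
  ],
  "twist": [
    [0,0,0],
    [0,0,0],
    [0,0,0],
    [0,0,0],
    [0,0,0],
    [0,0,0]
  ],
  "gripper": [-1,-1,-1,-1,-1,-1]
}}

```text
time: 17.1
tool_pos: [0.5837, 0.0424, 0.2963]
ee_rot: [-3.142, -0.001, -2.945]
wrist_force: [0.8, -0.2, 0.3]
width: 0.0004
finger_force: 0.0
```

Request:
{"name": "play_rows", "arguments": {
  "translation": [
    [0,-0.25,0],
    [0,-0.25,0],
    [0,-0.25,0],
    [0,0,0]
  ],
  "twist": [
    [0,0,0],
    [0,0,0],
    [0,0,0],
    [0,0,0]
  ],
  "gripper": [-1,-1,-1,-1]
}}

```text
time: 17.5
tool_pos: [0.5898, 0.0122, 0.2974]
ee_rot: [-3.14, 0.002, -2.945]
wrist_force: [0.4, -0.8, 0.0]
width: 0.0002
finger_force: 0.0
```

```bash
python3 st.py
```

```text
17.5 [0.58982389 0.01218945 0.29738722] [-3.14036887e+00  1.92118782e-03 -2.94541427e+00] [ 0.42323446 -0.76827829  0.00838661] [-0.01265103 -0.0133997   0.01149362]
tcp rack 0.0010876483464323933 0.05758527118755594
scene notebook_mid 0.9 [ 0.001 -0.008  0.081]
scene green_ledger_mid 0.48 [-0.002 -0.026  0.056]
scene blue_ledger_mid 0.61 [-0.002  0.016  0.055]
scene bookend_edge 0.63 [-0.006  0.044  0.123]
side notebook_mid 0.56 [ 0.002 -0.008  0.084]
side green_ledger_mid 0.51 [ 0.001 -0.029  0.054]
side blue_ledger_mid 0.95 [-0.262 -0.303  0.044]
side blue_ledger_mid 0.45 [0.002 0.018 0.054]
side bookend_edge 0.46 [-0.003  0.044  0.126]
side bookend_edge 0.18 [-0.182 -0.185  0.003]
wrist notebook_mid 0.94 [ 0.002 -0.009  0.087]
wrist bookend_edge 0.59 [-0.006  0.048  0.13 ]
```

Request:
{"name": "play_rows", "arguments": {
  "translation": [
    [0,-0.15,0],
    [0,-0.15,0],
    [0,-0.1,0],
    [0,0,0]
  ],
  "twist": [
    [0,0,0],
    [0,0,0],
    [0,0,0],
    [0,0,0]
  ],
  "gripper": [-1,-1,-1,-1]
}}

```text
time: 18.65
tool_pos: [0.5925, -0.002, 0.2963]
ee_rot: [3.14, -0.0, -2.944]
wrist_force: [-1.1, 3.6, 0.4]
width: 0.0005
finger_force: 1.7
```

Request:
{"name": "play_rows", "arguments": {
  "translation": [
    [0,-0.07,0],
    [0,0,0]
  ],
  "twist": [
    [0,0,0],
    [0,0,0]
  ],
  "gripper": [-1,-1]
}}

```text
time: 18.85
tool_pos: [0.593, -0.0044, 0.2963]
ee_rot: [3.141, -0.0, -2.943]
wrist_force: [-1.5, 4.1, 1.7]
width: 0.0002
finger_force: 2.1
```

Request:
{"name": "play_rows", "arguments": {
  "translation": [
    [0,-0.07,0],
    [0,0,0]
  ],
  "twist": [
    [0,0,0],
    [0,0,0]
  ],
  "gripper": [-1,-1]
}}

```text
time: 19.05
tool_pos: [0.5935, -0.0071, 0.2963]
ee_rot: [3.141, -0.0, -2.943]
wrist_force: [-0.8, 4.1, 0.5]
width: 0.0007
finger_force: 2.1
```

Request:
{"name": "play_rows", "arguments": {
  "translation": [
    [0,-0.05,0],
    [0,0,0]
  ],
  "twist": [
    [0,0,0],
    [0,0,0]
  ],
  "gripper": [-1,-1]
}}

```text
time: 19.25
tool_pos: [0.5939, -0.0091, 0.2963]
ee_rot: [3.141, -0.0, -2.943]
wrist_force: [-1.0, 4.8, 0.6]
width: 0.0003
finger_force: 2.3
```

Request:
{"name": "play_rows", "arguments": {
  "translation": [
    [0,-0.05,0],
    [0,0,0]
  ],
  "twist": [
    [0,0,0],
    [0,0,0]
  ],
  "gripper": [-1,-1]
}}

```text
time: 19.45
tool_pos: [0.5941, -0.0104, 0.2963]
ee_rot: [3.139, -0.0, -2.943]
wrist_force: [-2.6, 6.4, 3.1]
width: 0.0005
finger_force: 3.5
```

Request:
{"name": "play_rows", "arguments": {
  "translation": [
    [0,-0.05,0],
    [0,0,0]
  ],
  "twist": [
    [0,0,0],
    [0,0,0]
  ],
  "gripper": [-1,-1]
}}

```text
time: 19.65
tool_pos: [0.5943, -0.0111, 0.2963]
ee_rot: [3.135, -0.001, -2.942]
wrist_force: [-4.2, 10.8, 1.9]
width: 0.0004
finger_force: 5.7
```

The row is closed, since the force climbs with no travel. I back off and rise.

Request:
{"name": "play_rows", "arguments": {
  "translation": [
    [0,-0.04,0],
    [0,0,0],
    [0,0.3,0],
    [0,0.5,0],
    [0,0.3,0],
    [0,0,-0.7],
    [0,0,-0.7],
    [0,0,-0.7]
  ],
  "twist": [
    [0,0,0],
    [0,0,0],
    [0,0,0],
    [0,0,0],
    [0,0,0],
    [0,0,0],
    [0,0,0],
    [0,0,0]
  ],
  "gripper": [-1,-1,-1,-1,-1,-1,-1,-1]
}}

```text
time: 20.45
tool_pos: [0.5865, 0.0281, 0.381]
ee_rot: [-3.139, -0.0, -2.944]
wrist_force: [0.4, 0.1, -0.1]
width: 0.0005
finger_force: 0.0
```

Request:
{"name": "play_rows", "arguments": {
  "translation": [
    [0,0,-0.5],
    [0,0,0],
    [0,0,0],
    [0,0,0]
  ],
  "twist": [
    [0,0,0],
    [0,0,0],
    [0,0,0],
    [0,0,0]
  ],
  "gripper": [-1,-1,-1,-1]
}}

```text
time: 20.85
tool_pos: [0.5863, 0.0282, 0.3982]
ee_rot: [3.141, -0.003, -2.944]
wrist_force: [-0.7, 0.5, -0.9]
width: 0.0002
finger_force: 0.0
```

```bash
python3 st.py; python3 - <<'E'
from h import *
a=snap('scene','f1',(120,140,310,290),3)
b=snap('wrist','f2')
b=cv2.resize(b[150:384],(570,260));cv2.imwrite('pics/fin.png',cv2.resize(np.vstack([a[60:390],b[:,:,:]]),None,fx=1,fy=1)[:,:,::-1])
E
```

```text
20.85 [0.5862678  0.02819978 0.39817229] [ 3.14137606e+00 -3.08717686e-03 -2.94374410e+00] [-0.74107354  0.52572681 -0.89618002] [ 0.00483047  0.00301101 -0.02248558]
tcp rack 0.0007258164668983089 0.07398178082784597
scene notebook_mid 0.6 [ 0.005 -0.019  0.078]
scene green_ledger_mid 0.45 [-0.002 -0.039  0.052]
scene blue_ledger_mid 0.68 [0.    0.    0.056]
scene bookend_edge 0.8 [-0.003  0.02   0.123]
side notebook_mid 0.73 [ 0.001 -0.019  0.083]
side green_ledger_mid 0.43 [ 0.001 -0.041  0.051]
side blue_ledger_mid 0.8 [-0.261 -0.303  0.044]
side blue_ledger_mid 0.47 [ 0.003 -0.     0.053]
side bookend_edge 0.71 [-0.005  0.024  0.127]
wrist notebook_mid 0.68 [ 0.001 -0.021  0.087]
wrist bookend_edge 0.67 [-0.006  0.024  0.128]
```

View pics/fin.png

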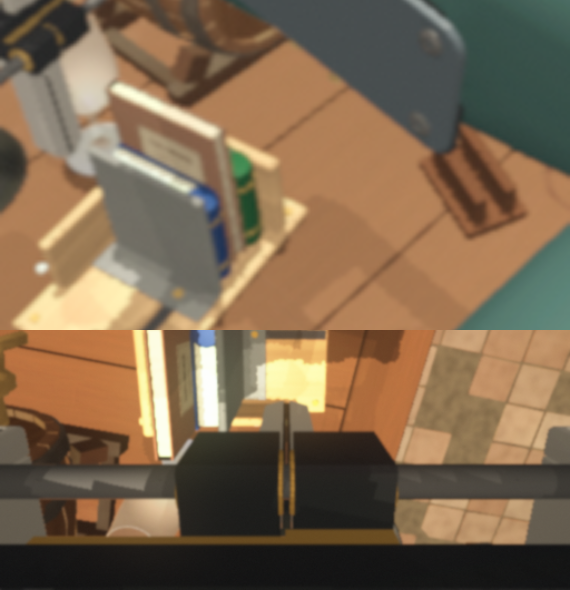

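The picture shows a closed row: green (240,200), notebook (175,165) upright, blue (210,230) and the bookend against it, with the arm clear. The numbers agree: the bookend edge is at 22 to 24 mm, and 22 is closed.

```bash
python3 -c "
from bench import robot
print(robot.close_job())"
```

```text
the job is handed in; nothing more can be done
None
```

The job is handed in: the notebook stands upright between the ledgers, home against the rail, and the bookend is pushed in with the row closed, at about 21 s of the 58 s; the hand-in returned no verdict.

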